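# Clamp a tube block with a cam hold-down

### The arm

A 6-joint arm with a two-finger parallel gripper is mounted at the origin on a cart in front of the work surface, level with it; the furniture and walls round the work are solid. World frame = base frame: x ahead of the robot, y to its left, z up, the work surface at z = 0. Lengths are in m, angles in rad, forces in N, time in s.
With the tool pointing down it reaches from about 0.35 to 0.975 m from the base axis. Payload 4.9 kg.
Tool frame: the origin (TCP) lies midway between the tips of the shut fingers; the grasp point (between the pads) lies 19 mm behind it; z points along the fingers, y is the line along which they close (so a half turn about z gives the same grasp; the last joint's range is limited). The gripper opens to 85 mm and grips with 20 to 120 N. Pads are 22 mm wide; open, the fingers measure 114 mm over their backs; the gripper's body (76 mm by 85 mm) begins 54 mm behind the grasp point. The pads swing forward as they close: fully open they stand 13 mm farther back than shut.
Start: joints at [0.989, 0.053, 1.613, -0, 1.476, -0.119], TCP at [0.279, 0.559, 0.231] pointing down, gripper open.
Joint ranges: [-3.01, 3.01], [-1.01, 2.22], [0.06, 2.58], [-1.02, 4.17], [0.09, 2.62], [-3.14, 3.14]. Speed limits (rad/s): [2.57, 2.57, 3.14, 3.14, 3.14, 3.14].

### API

Orientations are given as a rotation vector (axis times angle).
In Python, from station import ctrl, optics, job gives the robot as it stands.
- The arm moves only by the shell command python3 -m jog 'ROWS' [OPENING] [FORCE]. ROWS is JSON, a list of rows, each a list of 2 entries, a list of its own where there are three numbers: the shift along the tool's x, y, z in m, then the turn, a rotation vector about the tool's x, y, z in rad. A call has 1 to 5 rows; each row is the pose to reach, as a shift and turn from the pose commanded when the call began, along the tool's axes at that moment; what a row does not reach only later rows make up. A row lasts 1/10 s, in which the tool goes at most 50 mm and 8.59 degrees, less where a joint would pass 70% of its speed; a pose out of reach is approached as far as the arm can. A call with a gripper value outside its range is refused whole. OPENING is the opening, from 0 (shut) to 1 (fully open), set as the call begins (- or left out, the last holds). The fingers move at their own pace and stop on an object; FORCE is the grip in N (left out, the last holds). Time passes only in rows, so rows that repeat a pose let the fingers close. It gives the time, the measured TCP pose, the force, the opening and the grip force at its end, in the units of the state.
- ctrl.get_obs(): the state, without advancing time (a new reading comes with each control period).
- optics.get_image(name): name is "scene" or "top" or "wrist"; returns a dict with "image" (480x640x3 uint8, blue, green, red), "fx", "fy", "cx", "cy" (pixels), "rvec" (rotation vector, rad) and "tvec" (3), from world to camera coordinates, as OpenCV has them; the wrist camera has in their place "mount" (4x4, takes a point from camera to tool coordinates, whose origin is the TCP and whose axes are the flange's). Camera axes: x right, y down, z forward; pixel columns grow to the right and rows downward; lengths in m; the calibration is good to about 2 mm. A picture is of the moment at which its call begins: read the wrist's pose just before it. There is no depth.
- job.finish_job(): hands the job in; it is judged then, once.
The state is a dict: "t": time; "q": joint angles; "dq": joint speeds; "effort": joint torques, N m; "tool_pos": TCP position; "tool_rot": TCP orientation; "contact_force": force on the tool from outside, world axes, zero at the start; "wrist_torque": the same for the moment, N m; "opening": finger opening in m; "grip_force": force on a finger pad.
Only numpy, scipy, OpenCV 4.12 (cv2) and the standard library are available. Lean on these libraries where they do the work, as an engineer would, in place of code of your own. Each camera call takes 0.05 s, during which the arm holds its last target. There are 200 camera calls.

### The job

Clamp the tube block down where it lies on the clamp plate. First, with the cam lever still open, turn the wing nut clockwise until the spring foot just comes to rest on top of the block; then push the cam lever outward and down until it lies fully closed, so that the foot holds the block with its spring well compressed but not bottomed out. Leave the lever closed and the things standing around undisturbed.

Things in the scene. Friction and masses are not known exactly. Their poses are not given: they have to be found in the camera images.
- clamp: Fixed hold-down clamp: aluminium plate 150 (x) x 320 (y) mm, top 15 mm above the bench; a 34 mm square column at its middle; an arm from the column's top along +y. Origin on the bench under the column, z up. Foot and wing nut axis at y = +95 mm, lever pivot at y = -55 mm. Column head (46 x 44 mm) and arm (30 mm wide) have their top at 155 mm, lever open; closing it pulls them down 8 mm.
- cam_lever (a joint): Angle of the dark steel cam lever about its level pivot, rad. 0: open, leaning 0.25 rad outward (to the clamp's -y) from upright. It grows as the lever is swung outward and down; 1.32: fully closed, level, pointing to the clamp's -y, against its stop. It stays where it is left; pushing it takes about 3 to 6 N at its end. The head drops in proportion, 8 mm in all.
- lever_pivot (a point): Centre of the cam lever's pivot, 75 mm above the bench, in the clamp's axes; the pivot axis is the clamp's x. The lever swings in the clamp's y-z plane through this point.
- lever_tip (a point): End of the cam lever, on its centre line, 85 mm from the pivot. The lever is 8 mm thick; its last 36 mm are a paddle 24 mm wide. Own z points along the lever outward from the pivot, own y is normal to the paddle's faces (+y the side that faces the column when open). With the lever open there is about 45 mm free between its end and the column's head.
- wing_nut (a joint): Turn of the wing nut, rad; 0 to 3.4. It grows clockwise seen from above and lowers the spindle and foot 6 mm per rad; the nut itself stays at the same height on the arm. Turning it takes about 0.2 N m; it stays where it is left.
- nut_grip (a point): Centre of the wing nut's flat steel wing, on the vertical nut axis, 187 mm above the bench while the lever is open. The wing is 48 mm long along own x, 10 mm thick along own y, 27 mm tall (13.5 mm above and below this point); its lower edge is 18.5 mm above the arm. Own z is up.
- foot (a joint): How far the spring foot is pushed up into its sleeve, m. 0: free; 0.014: bottomed out. Spring 1.5 N per mm. With the nut set so that the foot just touches the block, closing the lever pushes it in about 0.008.
- foot_face (a point): Centre of the underside of the spring foot (a rubber-faced disc 30 mm across), which comes down on the block; in the clamp's axes. At the start it hangs 6 to 12 mm over the block.
- tube_block: Loose red-brown block with rows of tube holes, 96 (x) x 56 (y) x 37 mm (z), 0.3 kg. Origin at the centre of its underside, so its top is 37 mm above the origin. It lies on the clamp plate under the foot, between low rails 5 mm tall.
- beaker: Bystander: glass beaker, 68 x 74 x 93 mm, origin at the centre of its underside.
- dropper: Bystander: amber dropper bottle with black cap, 38 mm wide, 84 mm tall, origin at the centre of its underside.
- bottle: Bystander: white bottle with blue cap, 58 mm wide, 117 mm tall, origin at the centre of its underside.
- tape: Bystander: roll of tape lying flat, 62 mm across, 18 mm tall, origin at the centre of its underside.

How it is judged:
By the outcome, as a careful person would: the job done as asked, in the order asked, and still so for the second after the job is handed in, with the robot touching nothing.
It also fails if it takes over 51 s, if anything falls off the work surface, if the arm or the gripper's body presses on something with over 40 N, if the wrist force passes 120 N, or if a joint passes its speed limit or range.

## Working session

There is one attempt and no reset: what is moved stays moved. The work goes in short steps, Python scripts to look and compute and a shell command to move; the robot and the scene stay as the last step left them, time stands still between calls to the robot, and variables do not carry over. Pictures are saved under pics/ and viewed, at most 10 in all, crops included, and the job is handed in when it is done.

```bash
ls; mkdir -p pics
python3 - <<'E'
from station import ctrl, optics
import cv2,json,numpy as np
o=ctrl.get_obs();print(o)
for n in("scene","top"):
    d=optics.get_image(n);cv2.imwrite(f"pics/{n}0.png",d["image"])
    print(n,d["fx"],d["cx"],d["cy"],d["rvec"],d["tvec"], -cv2.Rodrigues(np.array(d["rvec"]))[0].T@np.array(d["tvec"]))
E
```

```text
pics
{'t': 0.0, 'q': array([ 9.88961009e-01,  5.33604307e-02,  1.61429633e+00,  2.15702701e-05,
        1.47598988e+00, -1.18986907e-01]), 'dq': array([ 0.0010884 , -0.00023091, -0.00033233,  0.00236613,  0.00144587,
       -0.00069452]), 'effort': array([-7.93762520e-04, -3.93711376e+01, -3.70161045e+01, -1.81597507e-04,
        7.47074577e-03, -1.56224921e-06]), 'tool_pos': array([0.27870508, 0.55872459, 0.23005941]), 'tool_rot': array([-7.20404709e-01, -3.05713197e+00,  3.01804986e-03]), 'contact_force': array([ 0.223493  , -0.08535529, -0.07201352]), 'wrist_torque': array([ 0.02932572,  0.01894707, -0.00389473]), 'grip_force': 0.0, 'opening': 0.0856364220810577}
scene 584.0054015485176 318.12831902369766 244.1388398392546 [ 1.92110014 -0.96630858  0.56539651] [-0.29791484  0.34642207  1.30701754] [-0.59717994 -0.79969813  0.95964335]
top 577.2404821434643 313.6576600121159 246.32099092118884 [ 2.19131459 -2.15193448  0.11405295] [0.0048589  0.55812869 1.53224177] [0.40101143 0.02014661 1.58053156]
```

View pics/scene0.png

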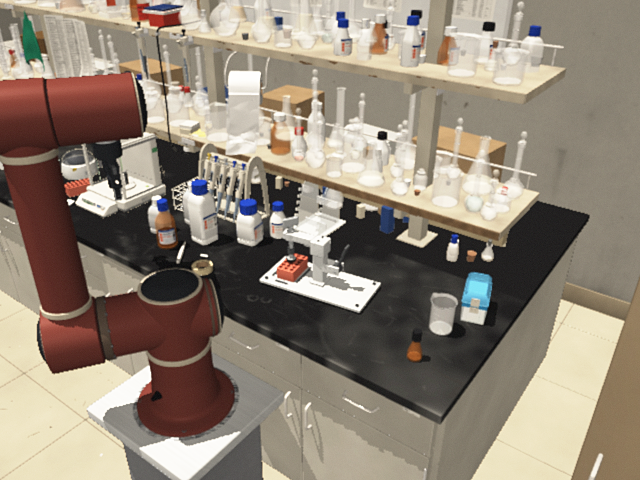

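View pics/top0.png

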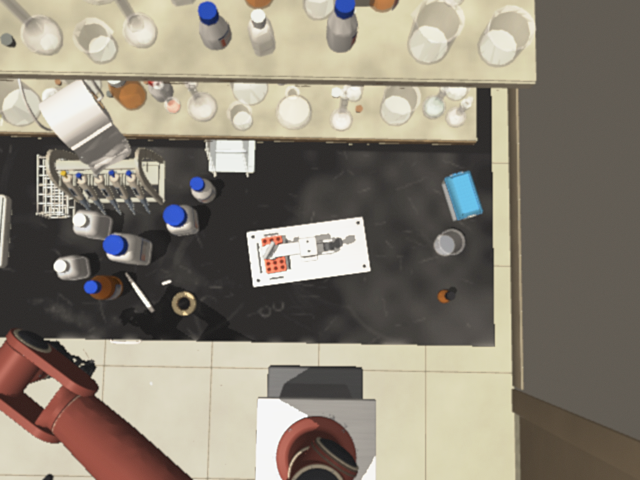

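The scene view shows the clamp at about (320,275), with the block on its left side. In the top view the white plate spans (247,217) to (370,286). The arm points image-left (world +y) with the nut near (270,248), and the lever is at the right near (345,240). Next I'll measure the plate and zoom in.

```bash
cat > h.py <<'E'
import cv2,numpy as np
from station import ctrl,optics
from scipy.spatial.transform import Rotation as R
def cam(n):
    o=ctrl.get_obs(); d=optics.get_image(n)
    if n=="wrist":
        M=np.eye(4);M[:3,:3]=R.from_rotvec(o["tool_rot"]).as_matrix();M[:3,3]=o["tool_pos"]
        T=M@np.array(d["mount"]);Rc=T[:3,:3];c=T[:3,3]
    else:
        Rc=cv2.Rodrigues(np.array(d["rvec"]))[0].T;c=-Rc@np.array(d["tvec"]).ravel()
    return d,Rc,c
def ray(k,u,v):
    d,Rc,c=k; r=Rc@np.array([(u-d["cx"])/d["fx"],(v-d["cy"])/d["fy"],1]);return c,r/np.linalg.norm(r)
def plane(k,u,v,z):
    c,r=ray(k,u,v);return c+r*(z-c[2])/r[2]
def proj(k,p):
    d,Rc,c=k;q=Rc.T@(np.array(p)-c);return np.array([d["fx"]*q[0]/q[2]+d["cx"],d["fy"]*q[1]/q[2]+d["cy"]])
E
python3 - <<'E'
from h import *
k=cam("top");im=k[0]["image"]
m=(im.min(2)>150).astype(np.uint8)*255
m[:200]=0;m[300:]=0;m[:,:235]=0;m[:,:]=m;m[:,385:]=0
c=max(cv2.findContours(m,0,2)[0],key=cv2.contourArea)
b=cv2.boxPoints(cv2.minAreaRect(c));P=np.array([plane(k,*p,.015) for p in b])
print(b,P,P.mean(0),[np.linalg.norm(P[i]-P[i-1]) for i in range(4)])
e=[(P[i]-P[i-1]) for i in range(4)];l=max(e,key=np.linalg.norm);print(np.degrees(np.arctan2(l[1],l[0])))
cv2.imwrite("pics/t1.png",cv2.resize(im[205:295,240:380],None,fx=5.5,fy=5.5,interpolation=cv2.INTER_CUBIC))
k=cam("scene");cv2.imwrite("pics/s1.png",cv2.resize(k[0]["image"][210:320,250:390],None,fx=5.4,fy=5.4,interpolation=cv2.INTER_CUBIC))
E
```

```text
[[245.40608 231.54587]
 [363.048   215.86029]
 [370.41046 271.0786 ]
 [252.76852 286.7642 ]] [[ 0.59639955  0.20204814  0.015     ]
 [ 0.64569185 -0.11896032  0.015     ]
 [ 0.49454641 -0.14036396  0.015     ]
 [ 0.44629314  0.17766772  0.015     ]] [0.54573274 0.03009789 0.015     ] [np.float64(0.15207346848279577), np.float64(0.3247709360452605), np.float64(0.1526533997830454), np.float64(0.32167146288142107)]
-81.2701606908549
```

View pics/t1.png

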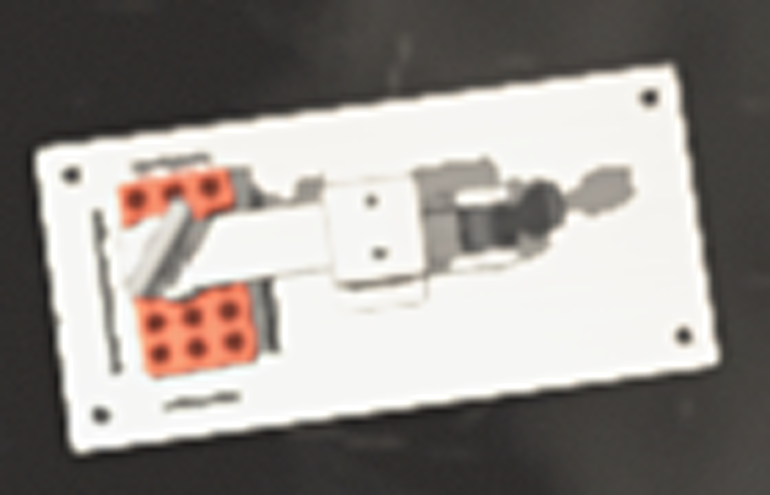

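View pics/s1.png

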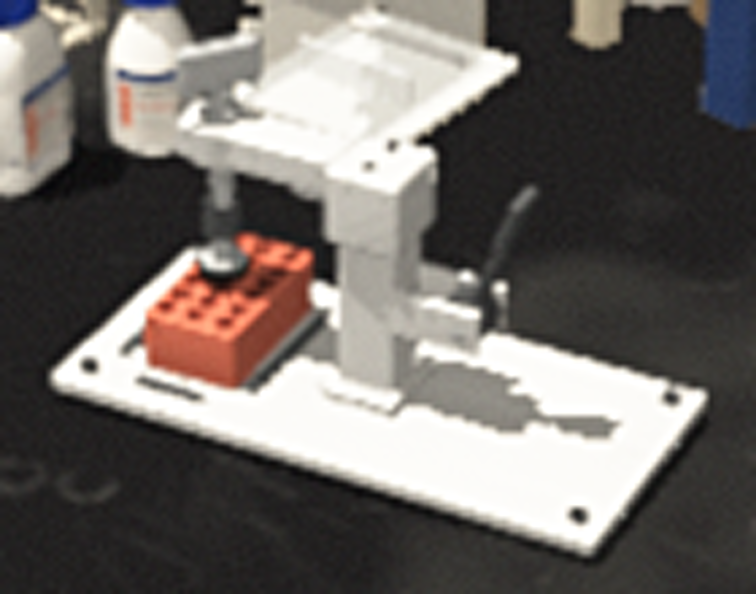

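The top crop shows the wing running from (140,288) to (190,205). The scene crop shows the foot disc hovering over the block at (222,262) and the lever end at (530,190). I'll compute positions from these.

Run:
```python
from h import *
np.set_printoptions(precision=4,suppress=True)
k=cam("top");f=lambda u,v:(u/5.5+240-.4,v/5.5+205-.4)
s=cam("scene");g=lambda u,v:(u/5.4+250-.4,v/5.4+210-.4)
C=np.array([.5457,.0301,0]);u=np.array([-.151,.9885,0])
N=C+.095*u;N[2]=.2
print("nut",N,"proj top",(proj(k,N)-[240,205])*5.5,"scene",(proj(s,N)-[250,210])*5.4)
a=plane(k,*f(140,288),.2);b=plane(k,*f(192,205),.2);print("wing ends",a,b,np.linalg.norm(a-b),np.degrees(np.arctan2(*(b-a)[1::-1])))
print("head centre top",plane(k,*f(373,230),.155))
L=C-u*(.055+.085*np.sin(.25));L[2]=.075+.085*np.cos(.25)
print("lever tip",L,(proj(k,L)-[240,205])*5.5,(proj(s,L)-[250,210])*5.4)
for n,p in dict(b1=(177,216),b2=(202,187),b3=(117,246),tape=(183,303),beaker=(450,243)).items(): print(n,plane(k,*p,.1))
w=cam("wrist");print(w[0]["mount"],w[0]["fx"],w[0]["cx"],w[0]["cy"])
```

```text
nut [0.5314 0.124  0.2   ] proj top [156.3993 243.7175] scene [211.4084  35.5647]
wing ends [0.5128 0.1316 0.2   ] [0.5496 0.1099 0.2   ] 0.04276513258116897 -30.592847478836905
head centre top [0.5446 0.0309 0.155 ]
lever tip [ 0.5572 -0.0451  0.1574] [539.6445 202.5938] [505.8851 185.2098]
b1 [0.623  0.3703 0.1   ]
b2 [0.7005 0.3085 0.1   ]
b3 [0.5422 0.5213 0.1   ]
tape [0.3993 0.3457 0.1   ]
beaker [ 0.5658 -0.3367  0.1   ]
[[ 0.0007 -0.9628 -0.2704  0.068 ]
 [ 1.      0.0007 -0.     -0.0011]
 [ 0.0002 -0.2704  0.9628 -0.1413]
 [ 0.      0.      0.      1.    ]] 414.3853870878692 322.5201756692655 236.48554863197188
```

```bash
cat >> h.py <<'E'
np.set_printoptions(precision=4,suppress=True)
def Rot(z,x):
    z=np.array(z,float);z/=np.linalg.norm(z);x=np.array(x,float);x-=z*(x@z);x/=np.linalg.norm(x)
    return np.stack([x,np.cross(z,x),z],1)
def rel(p,Rg):
    o=ctrl.get_obs();R0=R.from_rotvec(o["tool_rot"]).as_matrix()
    print("shift",R0.T@(np.array(p)-o["tool_pos"]),"turn",R.from_matrix(R0.T@Rg).as_rotvec(),"t",o["t"])
E
cat > look.py <<'E'
from h import *
r=np.array([.974,.225,0]);kz=np.array([0,0,1]);t=np.radians(45)
Rg=Rot(-kz*np.cos(t)+r*np.sin(t),-r*np.cos(t)-kz*np.sin(t))
F=np.array([.531,.124,.06]);ca=np.radians(15.7)
ax=Rg@[-np.sin(ca),0,np.cos(ca)]
p=F-.27*ax-Rg@[.068,-.001,-.1413];print(p);rel(p,Rg)
E
python3 look.py
```

```text
[0.4456 0.1053 0.1403]
shift [-0.3517 -0.3316  0.0908] turn [-0.2711 -0.7534 -0.6533] t 0.35
```

```bash
T='[[-0.352,-0.332,0.05],[-0.271,-0.753,-0.653]]'; python3 -m jog '[[[-0.352,-0.332,0.05],[-0.271,-0.753,-0.653]],[[-0.352,-0.332,0.05],[-0.271,-0.753,-0.653]],[[-0.352,-0.332,0.05],[-0.271,-0.753,-0.653]],[[-0.352,-0.332,0.05],[-0.271,-0.753,-0.653]],[[-0.352,-0.332,0.05],[-0.271,-0.753,-0.653]]]' 1; python3 look.py
```

```text
t: 0.85
tool_pos: [0.3651, 0.3249, 0.206]
tool_rot: [-0.04, 2.563, 0.087]
contact_force: [1.2, -1.5, 1.1]
opening: 0.0854
grip_force: 0.0
[0.4456 0.1053 0.1403]
shift [-0.0293 -0.2264  0.0832] turn [-0.0719 -0.201  -0.1737] t 0.85
```

```bash
python3 -m jog '[[[-0.029,-0.226,0.083],[-0.072,-0.201,-0.174]],[[-0.029,-0.226,0.083],[-0.072,-0.201,-0.174]],[[-0.029,-0.226,0.083],[-0.072,-0.201,-0.174]],[[-0.029,-0.226,0.083],[-0.072,-0.201,-0.174]],[[-0.029,-0.226,0.083],[-0.072,-0.201,-0.174]]]'; python3 -m jog '[[[0,0,0],[0,0,0]],[[0,0,0],[0,0,0]]]';  python3 look.py
python3 - <<'E'
from h import *
k=cam("wrist");cv2.imwrite("pics/w0.png",k[0]["image"])
import pickle;pickle.dump(k,open("w0.pkl","wb"))
E
```

```text
t: 1.35
tool_pos: [0.4411, 0.1364, 0.1513]
tool_rot: [-0.262, 2.354, 0.109]
contact_force: [0.5, 0.3, 0.1]
opening: 0.0853
grip_force: 0.0
t: 1.55
tool_pos: [0.441, 0.1359, 0.1503]
tool_rot: [-0.256, 2.359, 0.107]
contact_force: [0.3, 0.9, -0.2]
opening: 0.0855
grip_force: 0.0
[0.4456 0.1053 0.1403]
shift [ 0.0084 -0.0309  0.0056] turn [-0.005  -0.0138 -0.0088] t 1.55
```

View pics/w0.png

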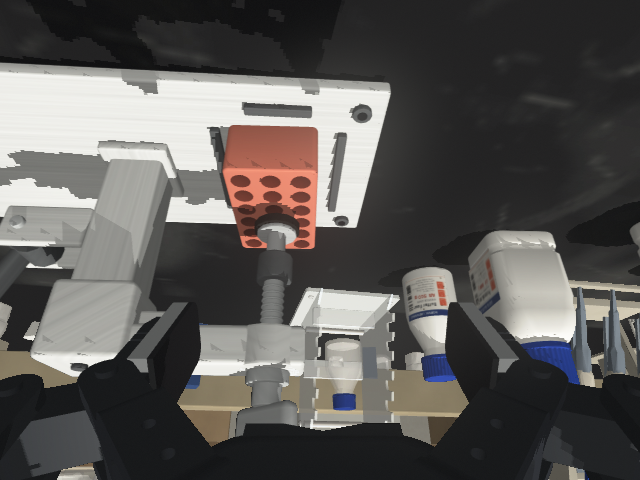

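The wrist view is upside down. It shows the red block at (230–318, 125–248), the foot disc at about (277,230), the arm across row 345 and the nut near (268,400). I'll zoom in on the foot and project candidate heights.

Run:
```python
from h import *
import pickle
k=pickle.load(open("w0.pkl","rb"));im=k[0]["image"]
cr=im[160:310,215:335]
c=cv2.rotate(cv2.resize(cr,None,fx=4,fy=4,interpolation=cv2.INTER_CUBIC),cv2.ROTATE_180)
c=np.clip(c*1.6,0,255).astype(np.uint8)
cv2.imwrite("pics/w0c.png",c)
N=np.array([.5314,.124,0]);h=k[2]-N;h[2]=0;h/=np.linalg.norm(h)
F=lambda p:(np.array([335,310])-p)*4
for z in(.052,.056,.06,.064):
    q=N+h*.015+[0,0,z];q2=N-h*.015+[0,0,z];l=N+.015*np.array([-h[1],h[0],0])+[0,0,z];print(z,proj(k,q),F(proj(k,q)),F(proj(k,q2)),F(proj(k,l)))
u=np.array([-.151,.9885,0]);x=np.array([.9885,.151,0])
for a in(-1,1):
  for b in(-1,1): print("block",F(proj(k,N+a*.048*x+b*.028*u+[0,0,.052])))
```

```text
0.052 [278.3056 204.2991] [226.7777 422.8034] [232.71   326.5106] [319.9762 378.3875]
0.056 [277.9859 209.4884] [228.0565 402.0463] [233.9163 306.931 ] [321.8829 358.1523]
0.06 [277.6613 214.7573] [229.3549 380.9709] [235.1394 287.078 ] [323.8177 337.6195]
0.064 [277.3317 220.1075] [230.6733 359.57  ] [236.3797 266.9459] [325.7811 316.7827]
block [436.8921 561.9296]
block [ 43.9713 546.2146]
block [369.3504 242.0637]
block [ 78.2791 233.66  ]
```

View pics/w0c.png

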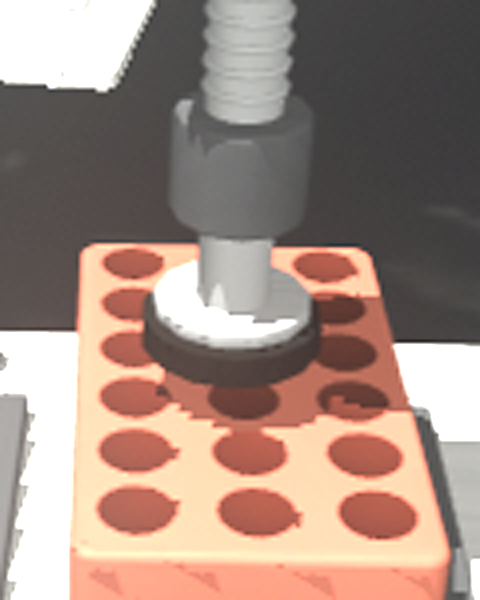

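The crop shows the rubber foot's lower front edge at (232,386). That puts its underside at z of about 0.059–0.060, a gap of about 7.5 mm, or roughly 1.2 rad. Its column matches the predicted axis to within 1 mm. Next I'll move above the nut.

```bash
cat > nut.py <<'E'
from h import *
import sys
z=float(sys.argv[1]);a=np.radians(float(sys.argv[2]))  # a: wing yaw
rel([.5312,.123,z],Rot([0,0,-1],[np.cos(a),np.sin(a),0]))
E
python3 -m jog '[[[0.03,0,-0.04],[0,0,0]],[[0.06,0,-0.08],[0,0,0]],[[0.075,0,-0.1],[0,0,0]]]'; python3 nut.py .26 149.5
```

```text
t: 1.9
tool_pos: [0.4196, 0.1531, 0.1633]
tool_rot: [-0.266, 2.381, 0.099]
contact_force: [0.0, 0.4, -0.2]
opening: 0.0856
grip_force: 0.0
shift [-0.1406 -0.0542 -0.0012] turn [0.2783 0.7128 0.7188] t 1.9
```

```bash
python3 -m jog '[[[-0.035,0,-0.035],[0.05,0.12,0.07]],[[-0.07,0,-0.07],[0.1,0.24,0.14]],[[-0.141,-0.054,-0.001],[0.278,0.713,0.719]],[[-0.141,-0.054,-0.001],[0.278,0.713,0.719]],[[-0.141,-0.054,-0.001],[0.278,0.713,0.719]]]'; python3 nut.py .26 149.5
```

```text
t: 2.4
tool_pos: [0.5342, 0.1222, 0.2596]
tool_rot: [0.402, 2.883, 0.006]
contact_force: [-0.3, -0.2, 0.0]
opening: 0.0853
grip_force: 0.0
shift [ 0.0029 -0.0001 -0.0011] turn [0.0646 0.2217 0.254 ] t 2.4
```

```bash
python3 -m jog '[[[0.003,0,0],[0.065,0.222,0.254]],[[0.003,0,0],[0.065,0.222,0.254]],[[0.003,0,0],[0.065,0.222,0.254]],[[0.003,0,0],[0.065,0.222,0.254]]]'; python3 nut.py .171 149.5;python3 - <<'E'
from h import *
k=cam("wrist");cv2.imwrite("pics/w1.png",k[0]["image"])
print(ctrl.get_obs()["tool_pos"],ctrl.get_obs()["q"][5])
E
```

```text
t: 2.8
tool_pos: [0.5296, 0.1225, 0.258]
tool_rot: [0.819, 3.031, -0.001]
contact_force: [-0.3, -0.2, 0.6]
opening: 0.0855
grip_force: 0.0
shift [-0.001   0.0013  0.087 ] turn [-0.      0.0022  0.0042] t 2.8
[0.5291 0.1224 0.2582] -0.9520450766428709
```

View pics/w1.png

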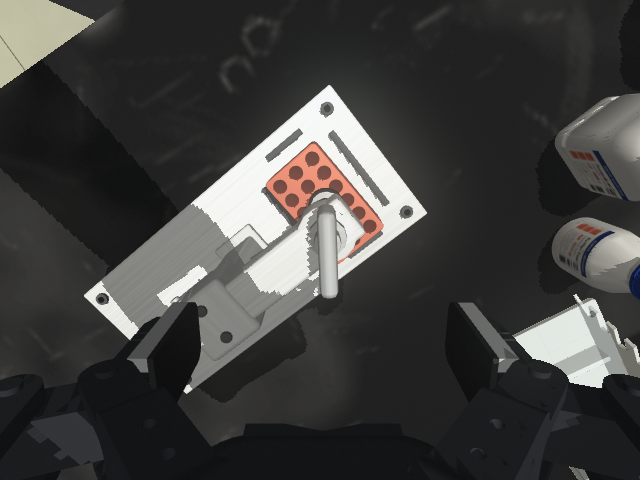

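The wing shows as a near-vertical ridge from (327,208) to (329,297), so it is aligned with the tool. I'll convert those points to world and tool axes.

```bash
python3 - <<'E'
from h import *
k=cam("wrist");im=k[0]["image"]
a=plane(k,327,212,.2);b=plane(k,329.5,293,.2);print(a,b,(a+b)/2,np.linalg.norm(a-b),np.degrees(np.arctan2(*(a-b)[1::-1])))
E
python3 nut.py .171 149.5
```

```text
[0.5087 0.1356 0.2   ] [0.5466 0.1151 0.2   ] [0.5276 0.1254 0.2   ] 0.04308435121629055 151.69676987879063
shift [-0.0014  0.0019  0.0874] turn [0.0007 0.0031 0.0041] t 2.9
```

```bash
python3 -m jog '[[[0,0.0025,0.04],[0,0,0]],[[0,0.0025,0.07],[0,0,0]],[[0,0.0025,0.086],[0,0,0]],[[0,0.0025,0.086],[0,0,0]]]'; python3 -m jog '[[[0,0,0],[0,0,0]],[[0,0,0],[0,0,0]],[[0,0,0],[0,0,0]],[[0,0,0],[0,0,0]],[[0,0,0],[0,0,0]]]' 0 40;python3 -m jog '[[[0,0,0],[0,0,0]],[[0,0,0],[0,0,0]],[[0,0,0],[0,0,0]]]'
```

```text
t: 3.3
tool_pos: [0.5285, 0.1234, 0.17]
tool_rot: [-0.823, -3.03, 0.003]
contact_force: [-0.3, -1.0, 0.3]
opening: 0.0859
grip_force: 0.0
t: 3.8
tool_pos: [0.5313, 0.1233, 0.1735]
tool_rot: [0.824, 3.028, 0.001]
contact_force: [1.5, 2.6, 2.0]
opening: 0.0123
grip_force: 3.4
t: 4.1
tool_pos: [0.5318, 0.124, 0.1736]
tool_rot: [0.823, 3.027, 0.004]
contact_force: [3.2, 4.4, 2.4]
opening: 0.0094
grip_force: 43.9
```

```bash
python3 -m jog '[[[0,0,0],[0,0,0.1]],[[0,0,0],[0,0,0.2]],[[0,0,0],[0,0,0.3]],[[0,0,0],[0,0,0.4]],[[0,0,0],[0,0,0.5]]]'; python3 -m jog '[[[0,0,0],[0,0,0.1]],[[0,0,0],[0,0,0.2]],[[0,0,0],[0,0,0.3]],[[0,0,0],[0,0,0.4]],[[0,0,0],[0,0,0.5]]]'; python3 -m jog '[[[0,0,0],[0,0,0]],[[0,0,0],[0,0,0]]]'; python3 -c "
from h import *
print(ctrl.get_obs()['wrist_torque'],ctrl.get_obs()['q'][5])"
```

```text
t: 4.6
tool_pos: [0.5315, 0.1237, 0.1736]
tool_rot: [1.553, 2.727, 0.003]
contact_force: [1.9, 3.2, 2.6]
opening: 0.009
grip_force: 44.2
t: 5.1
tool_pos: [0.531, 0.1236, 0.1736]
tool_rot: [2.18, 2.259, 0.002]
contact_force: [-0.7, 1.7, 3.7]
opening: 0.0091
grip_force: 44.4
t: 5.3
tool_pos: [0.531, 0.1236, 0.1736]
tool_rot: [2.174, 2.265, 0.003]
contact_force: [-1.5, 3.2, 5.6]
opening: 0.009
grip_force: 44.3
[ 0.4257  0.3102 -0.1039] 0.05110207710217415
```

```bash
python3 -m jog '[[[0,0,0],[0,0,0]],[[0,0,0],[0,0,0]],[[0,0,0],[0,0,0]],[[0,0,0],[0,0,0]]]' 1; python3 -m jog '[[[0,0,-0.04],[0,0,0]],[[0,0,-0.09],[0,0,0]]]'; sed -i 's/^p=F.*/p=F-.25*ax-Rg@[.068,-.001,-.1413];print(p);rel(p,Rg)/;s/radians(45)/radians(50)/' look.py; python3 look.py
```

```text
t: 5.7
tool_pos: [0.5306, 0.123, 0.1722]
tool_rot: [2.176, 2.264, 0.0]
contact_force: [-0.3, 0.7, -0.9]
opening: 0.0669
grip_force: 0.0
t: 5.9
tool_pos: [0.5287, 0.123, 0.2599]
tool_rot: [-2.175, -2.263, 0.008]
contact_force: [1.0, -0.1, 0.9]
opening: 0.0857
grip_force: 0.0
[0.4568 0.1079 0.1242]
shift [-0.012  -0.0716  0.1362] turn [-0.7664 -0.6341 -1.6312] t 5.9
```

```bash
python3 -m jog '[[[-0.012,-0.1,0],[-0.766,-0.634,-1.631]],[[-0.012,-0.1,0],[-0.766,-0.634,-1.631]],[[-0.012,-0.1,0],[-0.766,-0.634,-1.631]],[[-0.012,-0.1,0],[-0.766,-0.634,-1.631]],[[-0.012,-0.1,0],[-0.766,-0.634,-1.631]]]'; python3 look.py
```

```text
t: 6.4
tool_pos: [0.4309, 0.1075, 0.2628]
tool_rot: [1.169, 2.493, 0.062]
contact_force: [0.6, 0.3, 0.6]
opening: 0.0853
grip_force: 0.0
[0.4568 0.1079 0.1242]
shift [ 0.0302 -0.0084  0.1375] turn [-0.4596 -0.3752 -0.9863] t 6.4
```

```bash
python3 -m jog '[[[0.03,-0.008,0.03],[-0.46,-0.375,-0.986]],[[0.03,-0.008,0.06],[-0.46,-0.375,-0.986]],[[0.03,-0.008,0.09],[-0.46,-0.375,-0.986]],[[0.03,-0.008,0.11],[-0.46,-0.375,-0.986]],[[0.03,-0.008,0.125],[-0.46,-0.375,-0.986]]]'; python3 look.py
```

```text
t: 6.9
tool_pos: [0.4517, 0.1098, 0.1334]
tool_rot: [0.219, 2.412, 0.103]
contact_force: [0.4, 0.7, -0.3]
opening: 0.0852
grip_force: 0.0
[0.4568 0.1079 0.1242]
shift [ 0.0018 -0.0024  0.0103] turn [-0.1614 -0.1349 -0.3457] t 6.9
```

```bash
python3 -m jog '[[[0.002,-0.002,0.01],[-0.161,-0.135,-0.346]],[[0.002,-0.002,0.01],[-0.161,-0.135,-0.346]],[[0.002,-0.002,0.01],[-0.161,-0.135,-0.346]],[[0.002,-0.002,0.01],[-0.161,-0.135,-0.346]],[[0.002,-0.002,0.01],[-0.161,-0.135,-0.346]]]'
cat > foot.py <<'E'
from h import *
import pickle,sys
n=sys.argv[1]
k=cam("wrist");pickle.dump(k,open(n+".pkl","wb"));im=k[0]["image"]
N=np.array([.5314,.124,0]);h=k[2]-N;h[2]=0;h/=np.linalg.norm(h)
c=proj(k,N+[0,0,.065]).astype(int);o=np.array([c[0]+60,c[1]+75]);print(o)
c=cv2.rotate(cv2.resize(im[o[1]-150:o[1],o[0]-120:o[0]],None,fx=4,fy=4,interpolation=cv2.INTER_CUBIC),cv2.ROTATE_180)
cv2.imwrite(f"pics/{n}.png",np.clip(c*1.6,0,255).astype(np.uint8))
F=lambda p:(o-p)*4
for z in(.05,.052,.054,.056,.06):
    print(z,F(proj(k,N+h*.015+[0,0,z])),F(proj(k,N-h*.015+[0,0,z])))
u=np.array([-.151,.9885,0]);x=np.array([.9885,.151,0])
for a in(-1,1):
  for b in(-1,1): print("block",F(proj(k,N+a*.048*x+b*.028*u+[0,0,.052])))
E
python3 foot.py w2c
```

```text
t: 7.4
tool_pos: [0.4781, 0.1124, 0.1317]
tool_rot: [-0.248, 2.272, 0.118]
contact_force: [0.1, -0.2, -0.6]
opening: 0.0854
grip_force: 0.0
[383 296]
0.05 [238.379  446.3505] [237.9038 340.5773]
0.052 [238.3226 433.8053] [237.8519 329.0265]
0.054 [238.2658 421.1651] [237.7996 317.3977]
0.056 [238.2086 408.4288] [237.7471 305.6901]
0.06 [238.0928 382.6635] [237.6408 282.0351]
block [448.4197 591.6237]
block [-25.0526 572.9779]
block [423.1117 241.628 ]
block [ 94.5878 233.0106]
```

View pics/w2c.png

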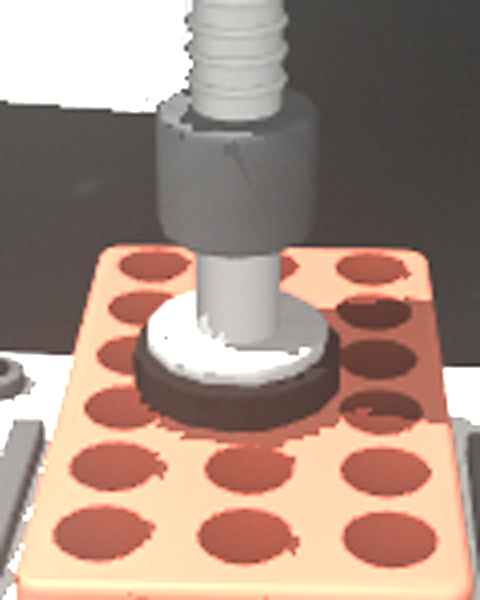

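The foot's lower front edge is now at row 431 and the block's far edge is at 247. The shadow edge is just 9 px below the foot, so the gap is about 1.2 mm. I need about 0.25 rad more and will go back to the nut.

```bash
python3 -m jog '[[[-0.035,0,-0.055],[0.1,0,0]],[[-0.06,0,-0.1],[0.1,0,0]],[[-0.09,0,-0.13],[0.1,0,0]]]'; python3 nut.py .26 92.3
```

```text
t: 7.75
tool_pos: [0.458, 0.112, 0.2515]
tool_rot: [-0.196, 2.285, 0.0]
contact_force: [1.5, -0.2, -0.1]
opening: 0.0855
grip_force: 0.0
shift [-0.0555 -0.0001  0.0498] turn [0.6608 0.6874 1.5884] t 7.75
```

```bash
python3 -m jog '[[[-0.055,0,0],[0.661,0.687,1.588]],[[-0.055,0,0.02],[0.661,0.687,1.588]],[[-0.055,0,0.04],[0.661,0.687,1.588]],[[-0.055,0,0.05],[0.661,0.687,1.588]],[[-0.055,0,0.05],[0.661,0.687,1.588]]]'; python3 nut.py .26 92.3
```

```text
t: 8.25
tool_pos: [0.5327, 0.1231, 0.2623]
tool_rot: [0.687, 2.487, 0.003]
contact_force: [0.4, 0.6, 0.0]
opening: 0.0855
grip_force: 0.0
shift [ 0.0022 -0.0011  0.0012] turn [0.4068 0.4202 0.9642] t 8.25
```

```bash
python3 -m jog '[[[0.002,0,0],[0.407,0.42,0.964]],[[0.002,0,0],[0.407,0.42,0.964]],[[0.002,0,0],[0.407,0.42,0.964]],[[0.002,0,0],[0.407,0.42,0.964]],[[0.002,0,0],[0.407,0.42,0.964]]]'; python3 -m jog '[[[0,0,0],[0.102,0.1,0.241]],[[0,0,0],[0.102,0.1,0.241]],[[0,0,0],[0.102,0.1,0.241]],[[0,0,0],[0.102,0.1,0.241]]]'; python3 nut.py .1725 92.3
```

```text
t: 8.75
tool_pos: [0.5315, 0.1241, 0.2636]
tool_rot: [1.671, 2.424, 0.003]
contact_force: [-0.3, 0.6, -0.6]
opening: 0.085
grip_force: 0.0
t: 9.15
tool_pos: [0.5315, 0.1235, 0.263]
tool_rot: [2.034, 2.316, -0.002]
contact_force: [0.5, -0.1, 0.5]
opening: 0.0853
grip_force: 0.0
shift [ 0.0036 -0.0038  0.0903] turn [0.0401 0.0437 0.0892] t 9.15
```

```bash
python3 -m jog '[[[0.003,-0.003,0.02],[0.04,0.044,0.089]],[[0.003,-0.003,0.02],[0.04,0.044,0.089]]]'; python3 nut.py .1725 92.3
```

```text
t: 9.35
tool_pos: [0.5274, 0.1252, 0.2401]
tool_rot: [-2.174, -2.263, 0.004]
contact_force: [-0.4, 0.4, -1.0]
opening: 0.0855
grip_force: 0.0
shift [-0.0024  0.004   0.0676] turn [-0.0046 -0.0007  0.0001] t 9.35
```

```bash
python3 -m jog '[[[-0.002,0.003,0.03],[-0.005,0,0]],[[-0.002,0.003,0.055],[-0.005,0,0]],[[-0.002,0.003,0.067],[-0.005,0,0]]]';python3 -m jog '[[[0,0,0],[0,0,0]],[[0,0,0],[0,0,0]],[[0,0,0],[0,0,0]],[[0,0,0],[0,0,0]],[[0,0,0],[0,0,0]]]' 0 40;python3 -m jog '[[[0,0,0],[0,0,0]],[[0,0,0],[0,0,0]],[[0,0,0],[0,0,0]]]'; python3 -m jog '[[[0,0,0],[0,0,0.1]],[[0,0,0],[0,0,0.2]],[[0,0,0],[0,0,0.24]],[[0,0,0],[0,0,0.24]],[[0,0,0],[0,0,0.24]]]'; python3 -c "
from h import *
print(ctrl.get_obs()['wrist_torque'],ctrl.get_obs()['q'][5])"
```

```text
t: 9.65
tool_pos: [0.5304, 0.1238, 0.1737]
tool_rot: [2.173, 2.267, 0.003]
contact_force: [0.7, -0.1, -0.3]
opening: 0.0854
grip_force: 0.0
t: 10.15
tool_pos: [0.5325, 0.1237, 0.177]
tool_rot: [2.175, 2.263, 0.009]
contact_force: [-7.2, -0.4, 6.1]
opening: 0.012
grip_force: 4.7
t: 10.45
tool_pos: [0.5312, 0.1237, 0.1771]
tool_rot: [2.176, 2.266, 0.005]
contact_force: [-6.3, 0.6, 5.6]
opening: 0.0093
grip_force: 41.5
t: 10.95
tool_pos: [0.531, 0.1237, 0.1771]
tool_rot: [-2.432, -1.988, -0.004]
contact_force: [-7.9, 0.5, 6.7]
opening: 0.0092
grip_force: 41.6
[-0.091   1.2005 -0.0473] 0.2913779362348428
```

```bash
python3 -m jog '[[[0,0,0],[0,0,0]],[[0,0,0],[0,0,0]],[[0,0,0],[0,0,0]],[[0,0,0],[0,0,0]]]' 1; python3 -m jog '[[[0,0,-0.04],[0,0,0]],[[0,0,-0.085],[0,0,0]]]'; python3 look.py
```

```text
t: 11.35
tool_pos: [0.5322, 0.1237, 0.1758]
tool_rot: [2.432, 1.987, 0.008]
contact_force: [0.1, -0.9, 0.1]
opening: 0.0667
grip_force: 0.0
t: 11.55
tool_pos: [0.5302, 0.1233, 0.259]
tool_rot: [-2.431, -1.986, -0.001]
contact_force: [1.3, 0.8, 1.1]
opening: 0.0855
grip_force: 0.0
[0.4568 0.1079 0.1242]
shift [-0.03   -0.0686  0.1349] turn [-0.8626 -0.5576 -1.852 ] t 11.55
```

```bash
python3 -m jog '[[[-0.025,-0.09,0],[-0.863,-0.558,-1.852]],[[-0.025,-0.09,0],[-0.863,-0.558,-1.852]],[[-0.025,-0.09,0.03],[-0.863,-0.558,-1.852]],[[-0.025,-0.09,0.06],[-0.863,-0.558,-1.852]],[[-0.025,-0.09,0.09],[-0.863,-0.558,-1.852]]]'; python3 look.py
```

```text
t: 12.05
tool_pos: [0.4391, 0.1175, 0.1705]
tool_rot: [1.456, 2.366, 0.065]
contact_force: [1.3, 0.3, -0.0]
opening: 0.0852
grip_force: 0.0
[0.4568 0.1079 0.1242]
shift [-0.0027  0.0003  0.0504] turn [-0.5497 -0.3511 -1.1917] t 12.05
```

```bash
python3 -m jog '[[[-0.003,0,0.04],[-0.55,-0.351,-1.192]],[[-0.003,0,0.04],[-0.55,-0.351,-1.192]],[[-0.003,0,0.04],[-0.55,-0.351,-1.192]],[[-0.003,0,0.04],[-0.55,-0.351,-1.192]],[[-0.003,0,0.04],[-0.55,-0.351,-1.192]]]'; python3 look.py
```

```text
t: 12.55
tool_pos: [0.4528, 0.109, 0.1336]
tool_rot: [0.486, 2.42, 0.1]
contact_force: [-0.0, -0.1, -0.2]
opening: 0.085
grip_force: 0.0
[0.4568 0.1079 0.1242]
shift [ 0.0023 -0.0015  0.01  ] turn [-0.2473 -0.16   -0.5332] t 12.55
```

```bash
python3 -m jog '[[[0.002,-0.002,0.01],[-0.247,-0.16,-0.533]],[[0.002,-0.002,0.01],[-0.247,-0.16,-0.533]],[[0.002,-0.002,0.01],[-0.247,-0.16,-0.533]],[[0.002,-0.002,0.01],[-0.247,-0.16,-0.533]],[[0.002,-0.002,0.01],[-0.247,-0.16,-0.533]]]'; python3 look.py;python3 foot.py w3c
```

```text
t: 13.05
tool_pos: [0.4762, 0.1122, 0.1295]
tool_rot: [-0.215, 2.287, 0.119]
contact_force: [0.4, 0.5, -0.2]
opening: 0.0854
grip_force: 0.0
[0.4568 0.1079 0.1242]
shift [ 0.0171 -0.0006 -0.0113] turn [-0.0137 -0.0246 -0.0332] t 13.05
[384 303]
0.05 [242.5465 446.9492] [240.4452 342.8228]
0.052 [242.2944 434.4581] [240.2128 331.3065]
0.054 [242.0404 421.8707] [239.9788 319.7109]
0.056 [241.7845 409.1859] [239.7432 308.0353]
0.06 [241.2665 383.5199] [239.2671 284.4406]
block [459.3746 583.901 ]
block [-11.5472 577.6155]
block [418.8409 241.0639]
block [ 91.2636 239.8437]
```

View pics/w3c.png

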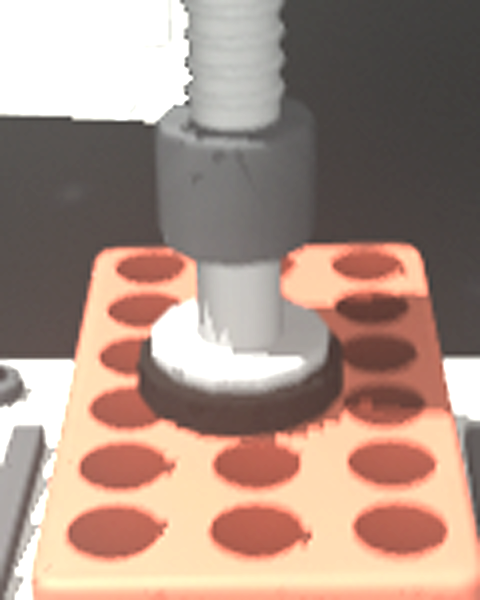

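The rubber's front edge is at (240,433), the sleeve bottom at row 263, and the shadow strip in front of the foot is gone, so there is contact. I'll check the sleeve-to-foot distance numerically across the three pictures.

Run:
```python
from h import *
import pickle
from scipy.optimize import brentq
N=np.array([.5314,.124,0])
for n in("w0","w2c","w3c"):
    k=pickle.load(open(n+".pkl","rb"));g=cv2.cvtColor(k[0]["image"],cv2.COLOR_BGR2GRAY).astype(float)
    h=k[2]-N;h[2]=0;h/=np.linalg.norm(h)
    a=proj(k,N+h*.015+[0,0,.053])
    hh=lambda v,r:brentq(lambda z:proj(k,N+h*r+[0,0,z])[1]-v,.03,.2)
    c=int(round(a[0]));col=g[:,c-3:c+4].mean(1);r=k[0]["image"][:,c-3:c+4,2].mean(1)-k[0]["image"][:,c-3:c+4,0].mean(1)
    d=np.diff(col);
    v0,v1=[int(proj(k,N+h*.015+[0,0,z])[1]) for z in(.048,.10)]
    out=[]
    for i in range(v0,v1):
        if abs(d[i])>12 and abs(d[i])>=max(abs(d[i-1]),abs(d[i+1])):
            w=np.abs(d[i-1:i+2]);v=(w*np.arange(i-1,i+2)).sum()/w.sum()+.5
            out.append((round(v,1),round(d[i]),round(hh(v,.015)*1000,1),round(hh(v,.011)*1000,1)))
    print(n,out)
```

```text
w0 [(np.float64(200.3), 24, 48.9, 46.1), (np.float64(202.4), -47, 50.5, 47.8), (np.float64(204.8), -16, 52.4, 49.7), (np.float64(222.6), 54, 65.9, 63.4), (np.float64(225.4), 41, 67.9, 65.4), (np.float64(230.7), -45, 71.7, 69.3), (np.float64(249.4), -41, 84.9, 82.7)]
w2c [(np.float64(183.9), 30, 49.7, 47.1), (np.float64(187.4), -34, 51.9, 49.4), (np.float64(199.4), 48, 59.4, 57.1), (np.float64(203.2), 32, 61.7, 59.4), (np.float64(207.9), -61, 64.6, 62.4), (np.float64(231.0), -28, 78.2, 76.3), (np.float64(262.3), -50, 95.6, 94.0), (np.float64(265.3), 54, 97.2, 95.6)]
w3c [(np.float64(190.6), 16, 49.6, 47.1), (np.float64(193.4), -37, 51.3, 48.9), (np.float64(204.5), 24, 58.4, 56.1), (np.float64(207.6), 29, 60.3, 58.0), (np.float64(213.6), -36, 64.0, 61.8), (np.float64(236.2), -24, 77.4, 75.4), (np.float64(265.3), 15, 93.6, 92.0), (np.float64(267.7), -23, 94.9, 93.3), (np.float64(269.8), 31, 96.0, 94.5)]
```

Edge heights agree with a descent of 7.4 mm. The foot is at the block top within about ±0.4 mm. I'll add 0.1 rad to make sure it actually rests on the block.

```bash
python3 -m jog '[[[-0.035,0,-0.055],[0,0,0]],[[-0.06,0,-0.1],[0,0,0]],[[-0.09,0,-0.13],[0,0,0]],[[-0.09,0,-0.13],[0,0,0]]]'; python3 nut.py .26 78.6
```

```text
t: 13.5
tool_pos: [0.4629, 0.1076, 0.2907]
tool_rot: [-0.208, 2.291, 0.116]
contact_force: [0.3, -0.4, -0.3]
opening: 0.0857
grip_force: 0.0
shift [-0.0236  0.0019  0.0727] turn [0.8278 0.5341 1.8172] t 13.5
```

```bash
python3 -m jog '[[[-0.024,0.002,0.01],[0.828,0.534,1.817]],[[-0.024,0.002,0.03],[0.828,0.534,1.817]],[[-0.024,0.002,0.05],[0.828,0.534,1.817]],[[-0.024,0.002,0.072],[0.828,0.534,1.817]],[[-0.024,0.002,0.072],[0.828,0.534,1.817]]]';python3 -m jog '[[[0,0,0],[0.5,0.322,1.098]],[[0,0,0],[0.5,0.322,1.098]],[[0,0,0],[0.5,0.322,1.098]],[[0,0,0],[0.5,0.322,1.098]],[[0,0,0],[0.5,0.322,1.098]]]'; python3 nut.py .26 78.6
```

```text
t: 14.0
tool_pos: [0.5284, 0.1238, 0.2478]
tool_rot: [0.652, 2.462, 0.085]
contact_force: [-0.4, -0.4, -0.2]
opening: 0.0858
grip_force: 0.0
t: 14.5
tool_pos: [0.5289, 0.1237, 0.2519]
tool_rot: [1.633, 2.347, 0.038]
contact_force: [0.5, 0.2, 0.4]
opening: 0.0854
grip_force: 0.0
shift [-0.0031  0.0033 -0.0071] turn [0.2382 0.1608 0.5504] t 14.5
```

```bash
python3 -m jog '[[[0,0,-0.005],[0.19,0.13,0.44]],[[0,0,-0.005],[0.19,0.13,0.44]],[[0,0,-0.005],[0.19,0.13,0.44]],[[0,0,-0.005],[0.19,0.13,0.44]],[[0,0,-0.005],[0.19,0.13,0.44]]]'; python3 nut.py .1755 78.6
```

```text
t: 15.0
tool_pos: [0.5282, 0.1236, 0.2565]
tool_rot: [2.269, 2.087, 0.009]
contact_force: [-0.1, -0.2, 0.6]
opening: 0.0854
grip_force: 0.0
shift [ 0.0025 -0.0008  0.081 ] turn [0.0494 0.0326 0.1152] t 15.0
```

```bash
python3 -m jog '[[[0.002,0,0],[0.049,0.033,0.115]],[[0.002,0,0.02],[0.049,0.033,0.115]],[[0.002,0,0.02],[0.049,0.033,0.115]]]'; python3 nut.py .1755 78.6
```

```text
t: 15.3
tool_pos: [0.5273, 0.1252, 0.2339]
tool_rot: [-2.426, -1.992, 0.005]
contact_force: [-0.1, 0.0, 0.4]
opening: 0.0853
grip_force: 0.0
shift [-0.0013  0.0044  0.0584] turn [-0.0037  0.0007  0.0029] t 15.3
```

```bash
python3 -m jog '[[[-0.001,0.004,0.03],[-0.004,0,0]],[[-0.001,0.004,0.05],[-0.004,0,0]],[[-0.001,0.004,0.058],[-0.004,0,0]]]';python3 -m jog '[[[0,0,0],[0,0,0]],[[0,0,0],[0,0,0]],[[0,0,0],[0,0,0]],[[0,0,0],[0,0,0]],[[0,0,0],[0,0,0]]]' 0 40;python3 -m jog '[[[0,0,0],[0,0,0]],[[0,0,0],[0,0,0]],[[0,0,0],[0,0,0]]]'; python3 -m jog '[[[0,0,0],[0,0,0.05]],[[0,0,0],[0,0,0.1]],[[0,0,0],[0,0,0.1]],[[0,0,0],[0,0,0.1]]]'; python3 -m jog '[[[0,0,0],[0,0,0]],[[0,0,0],[0,0,0]],[[0,0,0],[0,0,0]],[[0,0,0],[0,0,0]]]' 1;python3 -m jog '[[[0,0,-0.04],[0,0,0]],[[0,0,-0.085],[0,0,0]],[[0,0,-0.085],[0,0,0]]]'
```

```text
t: 15.6
tool_pos: [0.5311, 0.1238, 0.1767]
tool_rot: [2.427, 1.994, 0.001]
contact_force: [-1.0, -0.9, -0.7]
opening: 0.0853
grip_force: 0.0
t: 16.1
tool_pos: [0.5327, 0.1239, 0.1799]
tool_rot: [2.426, 1.993, 0.007]
contact_force: [-16.8, 3.5, 12.2]
opening: 0.012
grip_force: 9.5
t: 16.4
tool_pos: [0.5311, 0.1243, 0.18]
tool_rot: [-2.427, -1.993, -0.002]
contact_force: [-7.6, 0.7, 6.6]
opening: 0.0089
grip_force: 41.7
t: 16.8
tool_pos: [0.5311, 0.1243, 0.18]
tool_rot: [-2.523, -1.869, -0.002]
contact_force: [-9.0, 0.8, 6.8]
opening: 0.0091
grip_force: 41.7
t: 17.2
tool_pos: [0.5329, 0.1237, 0.1789]
tool_rot: [2.523, 1.869, 0.007]
contact_force: [-1.1, 0.6, -0.0]
opening: 0.0664
grip_force: 0.0
t: 17.5
tool_pos: [0.5358, 0.124, 0.2721]
tool_rot: [2.517, 1.865, 0.025]
contact_force: [0.9, 0.2, 1.5]
opening: 0.0853
grip_force: 0.0
```

Now the lever. The shut fingers go down between it and the column, with tool x along the clamp's +y.

```bash
cat > lev.py <<'E'
from h import *
import sys
y,z=float(sys.argv[1]),float(sys.argv[2])
u=np.array([-.151,.9885,0]);p=np.array([.5457,.0301,z])+y*u;p[2]=z
rel(p,Rot([0,0,-1],u))
E
python3 -c "
import numpy as np
for f in np.linspace(.25,1.57,11):
  print(round(f,2),[round(v,4) for v in (-.055-.068*np.sin(f)+.004*np.cos(f)+.011,.075+.068*np.cos(f)+.004*np.sin(f))])"
python3 lev.py -.047 .26
```

```text
0.25 [np.float64(-0.0569), np.float64(0.1419)]
0.38 [np.float64(-0.0656), np.float64(0.1396)]
0.51 [np.float64(-0.074), np.float64(0.1362)]
0.65 [np.float64(-0.0817), np.float64(0.1317)]
0.78 [np.float64(-0.0889), np.float64(0.1262)]
0.91 [np.float64(-0.0952), np.float64(0.1199)]
1.04 [np.float64(-0.1007), np.float64(0.1128)]
1.17 [np.float64(-0.1052), np.float64(0.105)]
1.31 [np.float64(-0.1086), np.float64(0.0967)]
1.44 [np.float64(-0.1109), np.float64(0.088)]
1.57 [np.float64(-0.112), np.float64(0.0791)]
shift [-0.1294  0.057   0.0121] turn [ 0.0182 -0.0035 -0.4472] t 17.5
```

```bash
python3 -m jog '[[[-0.129,0.057,0.01],[0.018,-0.003,-0.447]],[[-0.129,0.057,0.01],[0.018,-0.003,-0.447]],[[-0.129,0.057,0.01],[0.018,-0.003,-0.447]],[[-0.129,0.057,0.01],[0.018,-0.003,-0.447]],[[-0.129,0.057,0.01],[0.018,-0.003,-0.447]]]' 0 40; python3 -m jog '[[[0,0,0],[0,0,0]],[[0,0,0],[0,0,0]],[[0,0,0],[0,0,0]]]'; python3 lev.py -.047 .142
python3 - <<'E'
from h import *
k=cam("wrist");im=k[0]["image"];cv2.imwrite("pics/w4.png",im)
# dark lever paddle end: predicted pixel of tip and head edge
C=np.array([.5457,.0301,0]);u=np.array([-.151,.9885,0]);x=np.array([.9885,.151,0])
for n,y,z in(("tip",-.076,.157),("head",-.022,.155)):
  for s in(-.012,.012):
    p=C+u*y+x*s;p[2]=z;print(n,proj(k,p))
E
```

```text
t: 18.0
tool_pos: [0.5493, -0.0178, 0.2532]
tool_rot: [-2.044, -2.372, 0.015]
contact_force: [-0.3, 1.2, -0.3]
opening: 0.0123
grip_force: 0.0
t: 18.3
tool_pos: [0.5493, -0.0154, 0.2539]
tool_rot: [-2.04, -2.377, 0.014]
contact_force: [-0.1, 0.5, -0.3]
opening: 0.0002
grip_force: 0.0
shift [-0.0017  0.0047  0.1119] turn [-0.0127 -0.0013  0.001 ] t 18.3
tip [310.6346 284.774 ]
tip [349.5246 285.0301]
head [310.2168 197.7864]
head [351.127  197.9509]
```

View pics/w4.png

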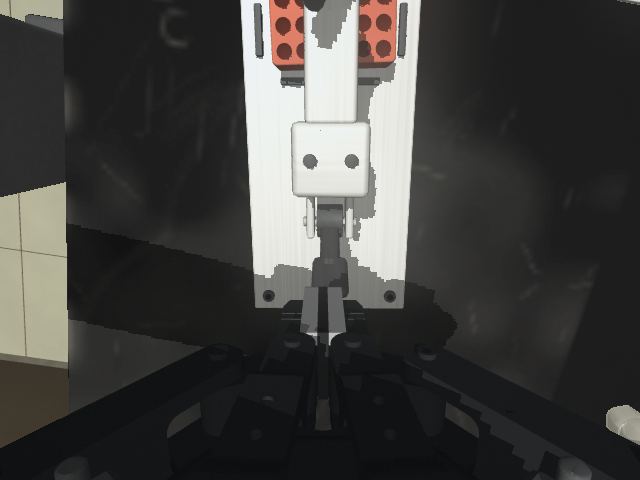

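The head edge is at row 197 (predicted 198) and the lever is centred at column 330, as predicted. It ends behind the fingers near row 285. Descending.

```bash
python3 -m jog '[[[-0.002,0.004,0.04],[-0.013,0,0]],[[-0.002,0.004,0.08],[-0.013,0,0]],[[-0.002,0.004,0.1],[-0.013,0,0]],[[-0.002,0.004,0.112],[-0.013,0,0]],[[-0.002,0.004,0.112],[-0.013,0,0]]]'; python3 lev.py -.0569 .142
```

```text
t: 18.85
tool_pos: [0.551, -0.0172, 0.1401]
tool_rot: [-2.044, -2.381, 0.001]
contact_force: [0.6, -0.9, 1.5]
opening: -0.0002
grip_force: 0.0
shift [-0.0093  0.0019 -0.002 ] turn [-0.0031 -0.0023  0.0004] t 18.85
```

```bash
python3 -m jog '[[[-0.009,0.002,-0.002],[0,0,0]],[[-0.018,0.002,0],[0,0,0]],[[-0.026,0.002,0.004],[0,0,0]],[[-0.034,0.002,0.008],[0,0,0]],[[-0.041,0.002,0.014],[0,0,0]]]';  python3 -m jog '[[[-0.006,0,0.006],[0,0,0]],[[-0.012,0,0.013],[0,0,0]],[[-0.016,0,0.021],[0,0,0]],[[-0.02,0,0.03],[0,0,0]],[[-0.022,0,0.038],[0,0,0]]]'; python3 lev.py -.112 .0765
```

```text
t: 19.35
tool_pos: [0.5615, -0.0592, 0.1289]
tool_rot: [2.046, 2.381, 0.004]
contact_force: [0.3, -0.4, 3.4]
opening: -0.0002
grip_force: 1.5
t: 19.85
tool_pos: [0.5636, -0.0804, 0.0889]
tool_rot: [-2.047, -2.383, -0.0]
contact_force: [1.4, -0.9, 3.5]
opening: -0.0003
grip_force: 1.9
shift [-0.0001 -0.001   0.0124] turn [-0.     -0.0005 -0.0004] t 19.85
```

```bash
python3 -m jog '[[[0,0,0.005],[0,0,0]],[[0,0,0.009],[0,0,0]],[[0,0,0.011],[0,0,0]],[[0,0,0.011],[0,0,0]]]'; python3 -m jog '[[[0,0,0.002],[0,0,0]],[[0,0,0.002],[0,0,0]]]'
```

```text
t: 20.25
tool_pos: [0.5631, -0.0798, 0.0789]
tool_rot: [-2.045, -2.382, 0.001]
contact_force: [-0.9, -3.8, 5.5]
opening: -0.0002
grip_force: 2.9
t: 20.45
tool_pos: [0.5633, -0.0798, 0.0787]
tool_rot: [-2.045, -2.382, 0.001]
contact_force: [-6.1, -2.5, 14.3]
opening: 0.0
grip_force: 7.1
```

```bash
python3 -m jog '[[[0,0,0.002],[0,0,0]],[[0,0,0.002],[0,0,0]]]'; python3 -m jog '[[[0,0,-0.02],[0,0,0]],[[0,0,-0.06],[0,0,0]],[[0,0,-0.1],[0,0,0]],[[0,0,-0.15],[0,0,0]],[[0,0,-0.15],[0,0,0]]]'
python3 - <<'E'
from h import *
k=cam("wrist");im=k[0]["image"].astype(int)
C=np.array([.5457,.0301,0]);u=np.array([-.151,.9885,0]);x=np.array([.9885,.151,0])
p=lambda y,s,z:proj(k,C+u*y+x*s+[0,0,z])
print("tip pred closed",p(-.14,0,.079))
c,v=p(-.11,0,.079).astype(int);t=p(-.14,0,.079)
g=im.sum(2)/3;cc=int(t[0]);print("col",cc,[(r,int(g[r,cc-2:cc+3].mean())) for r in range(int(t[1])-40,min(479,int(t[1])+25),4)])
s=cam("scene");
for y,z in((-.14,.075),(-.11,.075),(-.076,.157)):
    q=proj(s,C+u*y+[0,0,z]);print(y,q,s[0]["image"][int(q[1]),int(q[0])])
# head top edge row on column line from top cam unaffected; block centroid
h=cam("top");b=h[0]["image"].astype(int);m=(b[...,2]>b[...,0]+70)&(b[...,2]>120);m[:225]=0;m[290:]=0;m[:,:240]=0;m[:,300:]=0
yx=np.argwhere(m).mean(0);print("block",plane(h,yx[1],yx[0],.052))
E
```

```text
t: 20.65
tool_pos: [0.5635, -0.0798, 0.0784]
tool_rot: [-2.045, -2.382, 0.002]
contact_force: [-10.2, 0.0, 22.8]
opening: -0.0004
grip_force: 11.4
t: 21.15
tool_pos: [0.5667, -0.0799, 0.2326]
tool_rot: [2.04, 2.377, 0.011]
contact_force: [-0.7, -0.9, 0.6]
opening: 0.0002
grip_force: 0.0
tip pred closed [314.867  252.0838]
col 314 [(212, 126), (216, 126), (220, 104), (224, 103), (228, 102), (232, 101), (236, 100), (240, 99), (244, 98), (248, 93), (252, 61), (256, 60), (260, 58), (264, 45), (268, 42), (272, 40), (276, 39)]
-0.14 [363.7451 275.6683] [117 120 121]
-0.11 [353.8422 272.8478] [125 130 129]
-0.076 [343.6688 244.4087] [38 38 42]
block [0.5281 0.1197 0.052 ]
```

The lever was driven to its stop: at z = 0.0784 the push force rose to 23 N. The wrist view puts its end at row 250–252, against 252 predicted for fully closed. The arm is clear, so I'm handing the job in.

```bash
python3 -c "
from station import job
print(job.finish_job())"
```

```text
the job is handed in; nothing more can be done
None
```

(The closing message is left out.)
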